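# Change over the bonding cradles: clamp the tester, free the cutter

### The job

Two re-glued tools lie in bonding cradles with toggle clamps. Swing the clamp of the waiting hand tester, which stands open, over centre so that its pad locks down on the tester, and swing the clamp of the strap cutter, whose glue has set, fully back open. Leave both tools lying in their cradles where they are.

Things in the scene. Friction and masses are not known exactly. Their poses are not given: they have to be found in the camera images.
- cradle_a: Cradle A, fixed, side varies: aluminium plate spanning x -110..90, y -75..75, z 0..12 mm, two steel rails 8 mm high, toggle clamp. Origin on the bench. The strap cutter lies on it along y at x = 45, z = 12, top at z = 36 mm. Clamp bracket on the robot's side of the part: x -70..-20, y -13..13, to z 68 mm.
- cradle_b: Cradle B, fixed, side varies: aluminium plate spanning x -110..90, y -75..75, z 0..12 mm, two steel rails 8 mm high, toggle clamp. Origin on the bench. The hand tester lies on it along y at x = 45, z = 12, top at z = 41 mm. Clamp bracket on the robot's side of the part: x -70..-20, y -13..13, to z 68 mm.
- clamp_a (a joint): Clamp of the strap cutter, rad. Bell-crank on the pivot (along y). 0: clamped, arm level (22 mm broad, 92 long, pad at 80), handle upright (grip 17-21 mm thick, 30-107 mm above pivot). Grows as the handle swings to cradle -x (to the robot) and the arm lifts; 0.95: open stop, handle leaning 54 deg. Springs snap it to either end from 0.4; about 8 N at the handle end. Starts clamped.
- clamp_b (a joint): Clamp of the hand tester, rad. Bell-crank on the pivot (along y). 0: clamped, arm level (22 mm broad, 92 long, pad at 80), handle upright (grip 17-21 mm thick, 30-107 mm above pivot). Grows as the handle swings to cradle -x (to the robot) and the arm lifts; 0.95: open stop, handle leaning 54 deg. Springs snap it to either end from 0.4; about 8 N at the handle end. Starts open.
- clamp_a_handle (a point): Centre of the end of the strap cutter's clamp handle, 107 mm from the pivot; z axis points out along the handle.
- clamp_b_handle (a point): Centre of the end of the hand tester's clamp handle, 107 mm from the pivot; z axis points out along the handle.
- clamp_a_pivot (a point): Pivot of clamp A, at (-35, 0, 60) mm in cradle A; axes as the cradle's.
- clamp_b_pivot (a point): Pivot of clamp B, at (-35, 0, 60) mm in cradle B; axes as the cradle's.
- strap_cutter: Black hooked strap cutter, 53 x 224 x 25 mm, loose in cradle A, long along its y; origin at the centre of its underside.
- tester: Black slim mains hand tester, 35 x 200 x 30 mm, tapering to one end, loose in cradle B, long along its y; origin at the centre of its underside.

How it is judged:
By the outcome, as a careful person would: the job done as asked, in the order asked, and still so for the second after the job is handed in, with the robot touching nothing.
It also fails if it takes over 42 s, if anything falls off the work surface, if the arm or the gripper's body presses on something with over 40 N, if the wrist force passes 120 N, or if a joint passes its speed limit or range.

### The arm

A 6-joint arm with a two-finger parallel gripper is mounted at the origin on a cart in front of the work surface, level with it; the furniture and walls round the work are solid. World frame = base frame: x ahead of the robot, y to its left, z up, the work surface at z = 0. Lengths are in m, angles in rad, forces in N, time in s.
With the tool pointing down it reaches from about 0.3 to 0.875 m from the base axis. Payload 6.4 kg.
Tool frame: the origin (TCP) lies midway between the tips of the shut fingers; the grasp point (between the pads) lies 19 mm behind it; z points along the fingers, y is the direction in which the jaws open and shut (so a half turn about z gives the same grasp; the last joint's range is limited). The gripper opens to 88 mm and grips with 3 to 60 N. Pads are 18 mm wide; open, the fingers measure 123 mm over their backs; the gripper's body (75 mm by 187 mm) begins 45 mm behind the grasp point.
Start: joints at [1.06, 0.181, 1.607, -0, 1.354, -0.206], TCP at [0.173, 0.549, 0.239] pointing down, gripper open.
Joint ranges: [-2.99, 2.99], [-0.89, 2.07], [0.3, 2.58], [-1.14, 4.28], [0, 2.63], [-3.12, 3.12]. Speed limits (rad/s): [2.57, 2.57, 3.01, 3.14, 3.14, 3.14].

### API

Orientations are given as [roll, pitch, yaw] about the fixed x, y, z axes, in that order (R = Rz(yaw) Ry(pitch) Rx(roll)).
In Python, from station import r gives the robot as it stands.
- The arm moves only by the tool apply_moves, never from a script. Its argument "steps" is a list of rows, each an object of numbers: "x", "y", "z": the shift along the world's x, y, z in mm; "wx", "wy", "wz": the turn, a rotation vector about the world's x, y, z in degrees. A call has 1 to 5 rows; each row is the pose to reach, as a shift and turn from the pose commanded when the call began; what a row does not reach only later rows make up. A row lasts 1/8 s, in which the tool goes at most 62.5 mm and 10.7 degrees, less where a joint would pass 70% of its speed; a pose out of reach is approached as far as the arm can. A call with a gripper value outside its range is refused whole. "hand" is the closure, from -1 (fully open) to 1 (shut), set as the call begins (left out, the last holds). The fingers move at their own pace and stop on an object; "squeeze" is the grip in N (left out, the last holds). Time passes only in rows, so rows that repeat a pose let the fingers close. It gives the time, the measured TCP pose, the force and the opening at its end, in the units of the state.
- r.read_state(): the state, without advancing time (a new reading comes with each control period).
- r.camera(name): name is "scene" or "top" or "wrist"; returns a dict with "pixels" (400x640x3 uint8, red, green, blue), "K" (3x3 intrinsics, pixels), "xyz" and "rotation" of the camera in the world. Camera axes: x right, y down, z forward; pixel columns grow to the right and rows downward; lengths in m; the calibration is good to about 2 mm. A picture is of the moment at which its call begins. There is no depth.
- r.hand_in(): hands the job in, once; it reports no verdict.
The state is a dict: "t": time; "qpos": joint angles; "qd": joint speeds; "joint_efforts": joint torques, N m; "eef_pos": TCP position; "ee_rot": TCP orientation; "wrist_force": force on the tool from outside, world axes, zero at the start; "moment": the same for the moment, N m; "gripper_width": opening from 0.0 (shut) to 1.0 (fully open).
Only numpy, scipy, OpenCV 4.12 (cv2) and the standard library are available. Lean on these libraries where they do the work, as an engineer would, in place of code of your own. Each camera call takes 0.05 s, during which the arm holds its last target. There are 200 camera calls.

## Working session

There is one attempt and no reset: what is moved stays moved. The work goes in short steps, Python scripts to look and compute and a tool call to move; the robot and the scene stay as the last step left them, time stands still between calls to the robot, and variables do not carry over. Pictures are saved under pics/ and viewed, about 8 in all and at most 12, crops included, and the job is handed in when it is done.

Besides the shell and the picture viewer there is one more tool, called after "Call:" as name(argument=value, ...) on one line, values as JSON. apply_moves: Moves the arm, as the interface text tells. Its arguments: {"type":"object","properties":{"steps":{"type":"array"},"hand":{"type":"number"},"squeeze":{"type":"number"}},"required":["steps"]}

```bash
mkdir -p pics; python3 - <<'E'
from station import r
import cv2
for n in("scene","top"):
    c=r.camera(n);cv2.imwrite(f"pics/{n}0.png",c["pixels"][:,:,::-1]);print(n,c["K"].tolist(),c["xyz"],c["rotation"])
print(r.read_state())
E
```

```text
scene [[433.97120801135725, 0.0, 322.40424890061996], [0.0, 433.97120801135725, 197.40763844496038], [0.0, 0.0, 1.0]] [ 0.2385485  -0.58415731  0.73011441] [-2.29682286 -0.02038384 -0.57074062]
top [[478.216081771214, 0.0, 321.14324068108635], [0.0, 478.216081771214, 199.15511684406607], [0.0, 0.0, 1.0]] [0.49348215 0.01027802 1.16619437] [-3.03093907 -0.00497019 -1.59712363]
{'t': 0.1, 'qpos': array([ 1.05970884e+00,  1.81434685e-01,  1.60786335e+00,  2.09217157e-06,
        1.35378634e+00, -2.06322554e-01]), 'qd': array([ 0.0009949 , -0.00227438, -0.00185611, -0.00145214, -0.00218226,
       -0.00059032]), 'joint_efforts': array([-2.99693365e-04, -4.34815300e+01, -3.42697942e+01,  7.04026641e-02,
        3.38571891e-02, -3.04562434e-05]), 'eef_pos': array([0.17230685, 0.54809783, 0.23793984]), 'ee_rot': array([-3.14013299e+00, -3.07594706e-04,  2.83682705e+00]), 'wrist_force': array([0.2164525 , 0.70580082, 0.15522524]), 'moment': array([0.03476082, 0.03717896, 0.00755202]), 'gripper_width': 1.001381879055734}
```

View pics/scene0.png

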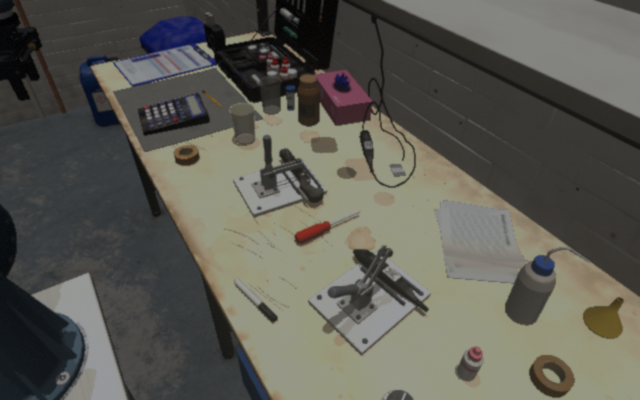

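View pics/top0.png

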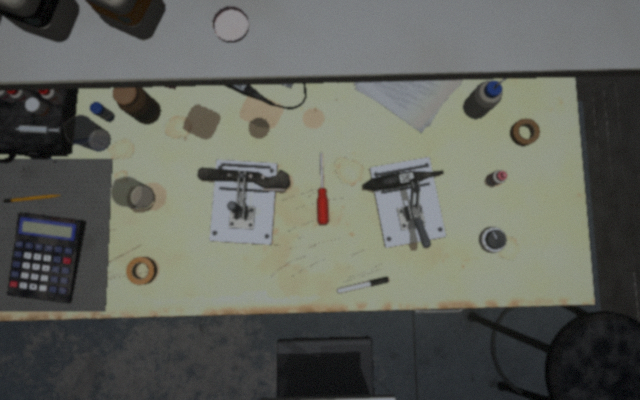

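The scene view shows the left cradle (top pixels ~245,203) clamped with its handle upright (A). The right cradle (~407,203) is open with its handle leaning toward the robot (B). A zoomed view will give me the plate corners.

```bash
python3 - <<'E'
import cv2,numpy as np
im=cv2.imread("pics/top0.png")
a=cv2.resize(im[150:260,190:300],None,fx=5,fy=5,interpolation=cv2.INTER_CUBIC)[:, :]
b=cv2.resize(im[150:260,355:465],None,fx=5,fy=5,interpolation=cv2.INTER_CUBIC)
o=cv2.resize(np.hstack([a,b]),(800,400));cv2.imwrite("pics/z.png",o)
E
```

```text
(no output)
```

View pics/z.png

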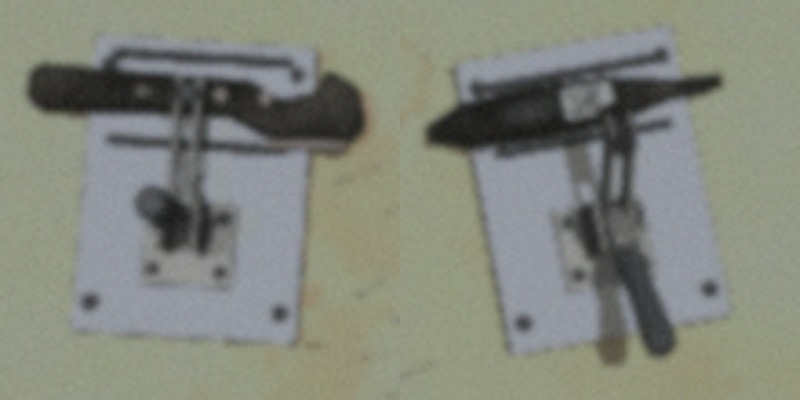

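The zoom shows the plate corners clearly: A at (98,35),(318,48),(295,344),(75,329) and B at (457,63),(668,28),(732,315),(512,354). I'll fit the poses from these.

```bash
cat > h.py <<'E'
import numpy as np
from scipy.spatial.transform import Rotation as R
def cam(c): return np.array(c["K"]),np.array(c["xyz"]),R.from_euler("xyz",c["rotation"]).as_matrix()
def plane(c,uv,z):
    K,t,M=cam(c);d=M@np.linalg.solve(K,[*uv,1]);return t+d*(z-t[2])/d[2]
def proj(c,p):
    K,t,M=cam(c);q=K@(M.T@(np.array(p)-t));return q[:2]/q[2]
E
python3 - <<'E'
from station import r
from h import *
c=r.camera("top");s=r.camera("scene")
loc=np.array([[90,75],[90,-75],[-110,-75],[-110,75]])/1e3
for n,zc,ox,ang in(("A",[(98,35),(318,48),(295,344),(75,329)],190,0),("B",[(57,63),(268,28),(332,315),(112,354)],355,.95)):
    P=np.array([plane(c,(u/3.636+ox,v/3.636+150),.012)[:2] for u,v in zc])
    l=loc-loc.mean(0);w=P-P.mean(0)
    th=np.arctan2((l[:,0]*w[:,1]-l[:,1]*w[:,0]).sum(),(l*w).sum())
    Q=np.array([[np.cos(th),-np.sin(th)],[np.sin(th),np.cos(th)]])
    o=P.mean(0)-Q@loc.mean(0)
    print(n,"origin",o,"yaw",th,"res",(P-(loc@Q.T+o)).round(4).tolist())
    for a in(0,.4,.95):
        for L in (.107,):
            p=np.r_[o+Q@[-.035-L*np.sin(a),0],.06+L*np.cos(a)]
            print(" handle",a,p.round(4),"top",proj(c,p).round(1),((proj(c,p)-[ox,150])*3.636).round(),"scene",proj(s,p).round(1))
    p=np.r_[o+Q@[-.035,0],.06];print("pivot",p,proj(c,p))
E
```

```text
A origin [0.63035128 0.18730567] yaw -0.08726554737994119 res [[-0.0011, -0.0006], [-0.0007, 0.001], [0.0006, 0.002], [0.0012, -0.0024]]
 handle 0 [0.5955 0.1904 0.167 ] top [231.7 205.6] [151. 202.] scene [266.4 136.2]
 handle 0.4 [0.554  0.194  0.1586] top [230.8 225.7] [148. 275.] scene [249.7 143.8]
 handle 0.95 [0.5088 0.1979 0.1222] top [232.1 247.5] [153. 354.] scene [232.6 161.7]
pivot [0.59548447 0.19035609 0.06      ] [240.00856222 210.1145475 ]
B origin [ 0.61931731 -0.20767565] yaw 0.1521863111997887 res [[-0.0001, -0.0022], [-0.0026, 0.0027], [0.0009, 0.0004], [0.0018, -0.0009]]
 handle 0 [ 0.5847 -0.213   0.167 ] top [423.8 205.8] [250. 203.] scene [368.4 250.1]
 handle 0.4 [ 0.5435 -0.2193  0.1586] top [426.9 225.5] [262. 275.] scene [350.7 265.5]
 handle 0.95 [ 0.4987 -0.2262  0.1222] top [427.4 247. ] [263. 353.] scene [330.2 292.9]
pivot [ 0.58472184 -0.21298164  0.06      ] [413.788804   210.25079506]
```

Both fits agree with the handle positions in the image to about 1 mm. I'll close B first by pushing its handle toward +x with the fingers shut, then open A.

Call:
apply_moves(hand=1, squeeze=20, steps=[{"x": 30,"y": -40,"wz": 5},{"x": 60,"y": -90,"wz": 10},{"x": 90,"y": -140,"wz": 15},{"x": 120,"y": -190,"wz": 20},{"x": 150,"y": -240,"wz": 26}])

```text
validation failed for argument at $.st...
```

Call:
apply_moves(steps=[{"x": 25,"y": -50},{"x": 50,"y": -100},{"x": 75,"y": -150},{"x": 90,"y": -205},{"x": 105,"y": -260}])

```text
validation failed for argument at $.st...
```

Call:
apply_moves(steps=[{"x": 10,"y": -55},{"x": 20,"y": -110},{"x": 25,"y": -165},{"x": 28,"y": -220},{"x": 28,"y": -270}])

```text
validation failed for argument at $.st...
```

The calls were refused with a truncated validation message. I'll check that nothing moved by trying one row with all six keys.

Call:
apply_moves(hand=1, squeeze=20, steps=[{"x": 30,"y": -40,"z": 0,"wx": 0,"wy": 0,"wz": 5},{"x": 60,"y": -90,"z": 0,"wx": 0,"wy": 0,"wz": 10},{"x": 90,"y": -140,"z": 0,"wx": 0,"wy": 0,"wz": 15},{"x": 120,"y": -190,"z": 0,"wx": 0,"wy": 0,"wz": 20},{"x": 150,"y": -240,"z": 0,"wx": 0,"wy": 0,"wz": 26}])

```text
t: 0.82
eef_pos: [0.3231, 0.3069, 0.2388]
ee_rot: [3.141, 0.0, -2.989]
wrist_force: [0.4, 0.8, 0.8]
gripper_width: 0.458
```

All six keys are required, and the move worked.

Call:
apply_moves(steps=[{"x": 25,"y": -50,"z": 0,"wx": 0,"wy": 0,"wz": 0},{"x": 50,"y": -100,"z": 0,"wx": 0,"wy": 0,"wz": 0},{"x": 75,"y": -150,"z": 0,"wx": 0,"wy": 0,"wz": 0},{"x": 90,"y": -205,"z": 0,"wx": 0,"wy": 0,"wz": 0},{"x": 105,"y": -260,"z": 0,"wx": 0,"wy": 0,"wz": 0}])

```text
t: 1.45
eef_pos: [0.4278, 0.0467, 0.2388]
ee_rot: [-3.142, 0.0, -2.993]
wrist_force: [-0.1, -0.1, 0.5]
gripper_width: 0.007
```

Call:
apply_moves(steps=[{"x": 10,"y": -55,"z": 0,"wx": 0,"wy": 0,"wz": 0},{"x": 20,"y": -110,"z": 0,"wx": 0,"wy": 0,"wz": 0},{"x": 25,"y": -165,"z": 0,"wx": 0,"wy": 0,"wz": 0},{"x": 28,"y": -220,"z": 0,"wx": 0,"wy": 0,"wz": 0},{"x": 28,"y": -280,"z": 0,"wx": 0,"wy": 0,"wz": 0}])

```text
t: 2.08
eef_pos: [0.4554, -0.2332, 0.2387]
ee_rot: [3.142, 0.0, -2.992]
wrist_force: [0.1, 1.4, -0.4]
gripper_width: 0.004
```

Call:
apply_moves(steps=[{"x": 0,"y": 0,"z": -45,"wx": 0,"wy": 0,"wz": 0},{"x": 0,"y": 0,"z": -90,"wx": 0,"wy": 0,"wz": 0},{"x": 0,"y": 0,"z": -125,"wx": 0,"wy": 0,"wz": 0},{"x": 0,"y": 0,"z": -143,"wx": 0,"wy": 0,"wz": 0},{"x": 0,"y": 0,"z": -143,"wx": 0,"wy": 0,"wz": 0}])

```text
t: 2.7
eef_pos: [0.4544, -0.2306, 0.0941]
ee_rot: [3.139, -0.003, -2.993]
wrist_force: [0.2, 0.4, 0.3]
gripper_width: 0.003
```

```bash
cat > snap.py <<'E'
import sys,cv2
from station import r
n,f,x,y,w,h=sys.argv[1],sys.argv[2],*map(int,sys.argv[3:7])
c=r.camera(n)["pixels"][y:y+h,x:x+w,::-1];k=min(800/w,600/h)
cv2.imwrite(f"pics/{f}.png",cv2.resize(c,(int(w*k),int(h*k)),interpolation=cv2.INTER_CUBIC))
E
python3 snap.py scene p4 260 190 200 150
```

```text
(no output)
```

View pics/p4.png

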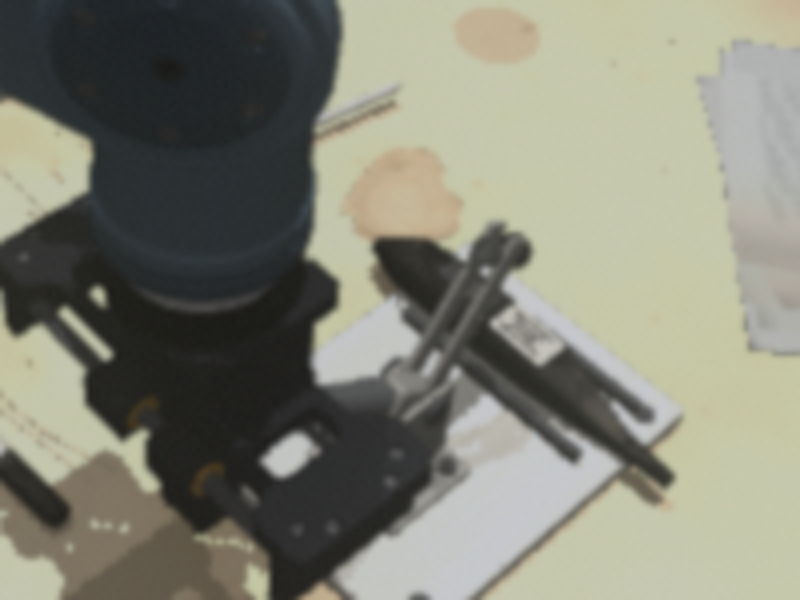

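The shut fingers stand behind B's handle, which lies at about (350,395) in the crop, and the wrist force reads zero. Now the push along the arc.

Call:
apply_moves(steps=[{"x": 12,"y": 2,"z": 0,"wx": 0,"wy": 0,"wz": 0},{"x": 24,"y": 4,"z": 1,"wx": 0,"wy": 0,"wz": 0},{"x": 34,"y": 5,"z": 7,"wx": 0,"wy": 0,"wz": 0},{"x": 43,"y": 7,"z": 18,"wx": 0,"wy": 0,"wz": 0},{"x": 52,"y": 8,"z": 29,"wx": 0,"wy": 0,"wz": 0}])

```text
t: 3.38
eef_pos: [0.5067, -0.2236, 0.1248]
ee_rot: [3.141, -0.004, -2.992]
wrist_force: [-2.9, -0.3, -3.2]
gripper_width: 0.003
```

Call:
apply_moves(steps=[{"x": 9,"y": 1,"z": 6,"wx": 0,"wy": 0,"wz": 0},{"x": 18,"y": 3,"z": 11,"wx": 0,"wy": 0,"wz": 0},{"x": 28,"y": 4,"z": 17,"wx": 0,"wy": 0,"wz": 0},{"x": 38,"y": 6,"z": 20,"wx": 0,"wy": 0,"wz": 0},{"x": 48,"y": 7,"z": 23,"wx": 0,"wy": 0,"wz": 0}])

```text
t: 4.0
eef_pos: [0.5566, -0.2162, 0.1479]
ee_rot: [-3.141, 0.001, -2.992]
wrist_force: [-0.6, 0.1, -0.4]
gripper_width: 0.005
```

```bash
python3 snap.py scene p5 260 190 200 150
```

```text
(no output)
```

View pics/p5.png

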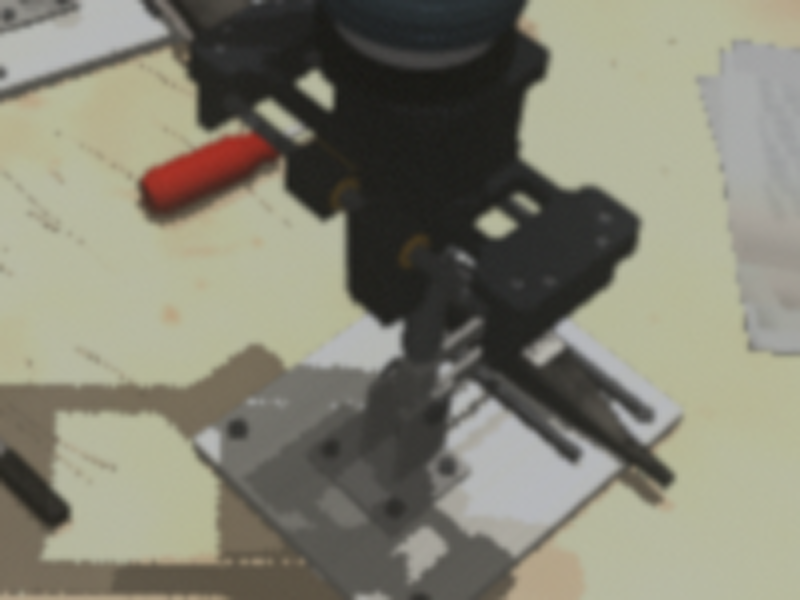

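B's handle now stands upright with its arm down, and the wrist force is back near 0. I'll back off, and check how much room the overhead shelf leaves before moving to A.

Call:
apply_moves(steps=[{"x": -25,"y": -4,"z": 0,"wx": 0,"wy": 0,"wz": 0},{"x": -50,"y": -7,"z": 0,"wx": 0,"wy": 0,"wz": 0},{"x": -60,"y": -7,"z": 40,"wx": 0,"wy": 0,"wz": 0},{"x": -60,"y": 30,"z": 80,"wx": 0,"wy": 0,"wz": 0},{"x": -60,"y": 80,"z": 100,"wx": 0,"wy": 0,"wz": -3}])

```text
t: 4.68
eef_pos: [0.4964, -0.1369, 0.2502]
ee_rot: [-3.14, 0.003, -3.049]
wrist_force: [0.8, 0.2, -0.8]
gripper_width: 0.001
```

```bash
python3 - <<'E'
from station import r
from h import *
c=r.camera("top");s=r.camera("scene")
for z in(0,.1,.2,.3,.4,.5,.6): 
    for u in(200,400):
        p=plane(c,(u,81),z);print(z,p.round(3),proj(s,p).round())
E
python3 snap.py scene p6 0 0 640 400
```

```text
0 [ 0.93   0.298 -0.   ] [352. 134.]
0 [ 0.918 -0.206  0.   ] [475. 239.]
0.1 [0.893 0.274 0.1  ] [349. 112.]
0.1 [ 0.881 -0.187  0.1  ] [468. 208.]
0.2 [0.855 0.249 0.2  ] [345.  86.]
0.2 [ 0.845 -0.169  0.2  ] [461. 173.]
0.3 [0.818 0.224 0.3  ] [340.  55.]
0.3 [ 0.809 -0.15   0.3  ] [452. 131.]
0.4 [0.78 0.2  0.4 ] [334.  18.]
0.4 [ 0.772 -0.132  0.4  ] [441.  81.]
0.5 [0.743 0.175 0.5  ] [327. -28.]
0.5 [ 0.736 -0.113  0.5  ] [428.  20.]
0.6 [0.705 0.15  0.6  ] [319. -86.]
0.6 [ 0.699 -0.095  0.6  ] [412. -56.]
```

View pics/p6.png

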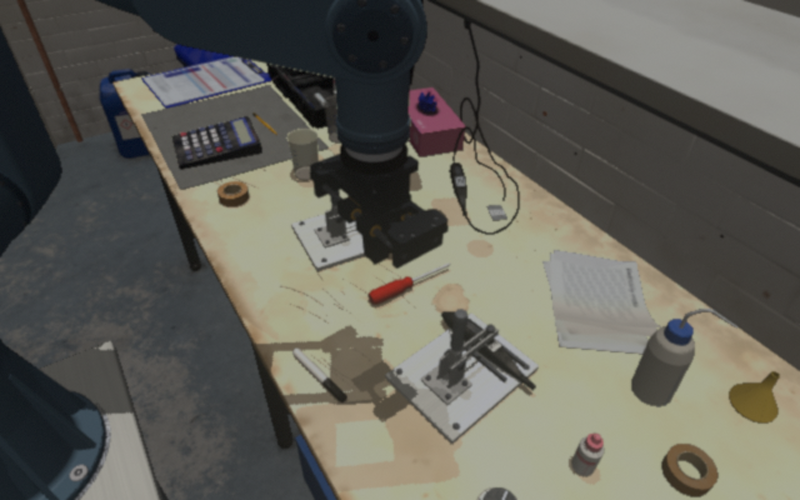

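B shows clamped: handle upright at (455,340) and pad down on the tester. The shelf front lies at about x=0.75 m, z≥0.43 m, so TCP x=0.63 is clear. Moving to the far side of A's handle.

Call:
apply_moves(steps=[{"x": 20,"y": 55,"z": 0,"wx": 0,"wy": 0,"wz": -2},{"x": 40,"y": 110,"z": 0,"wx": 0,"wy": 0,"wz": -4},{"x": 60,"y": 165,"z": 0,"wx": 0,"wy": 0,"wz": -6},{"x": 85,"y": 220,"z": -10,"wx": 0,"wy": 0,"wz": -8},{"x": 110,"y": 270,"z": -20,"wx": 0,"wy": 0,"wz": -10}])

```text
t: 5.45
eef_pos: [0.6064, 0.1345, 0.2263]
ee_rot: [-3.141, -0.001, 3.063]
wrist_force: [-0.3, -0.6, 0.3]
gripper_width: 0.005
```

Call:
apply_moves(steps=[{"x": 12,"y": 27,"z": 0,"wx": 0,"wy": 0,"wz": 0},{"x": 24,"y": 54,"z": 0,"wx": 0,"wy": 0,"wz": 0},{"x": 24,"y": 54,"z": -10,"wx": 0,"wy": 0,"wz": 0},{"x": 24,"y": 54,"z": -20,"wx": 0,"wy": 0,"wz": 0},{"x": 24,"y": 54,"z": -30,"wx": 0,"wy": 0,"wz": 0}])

```text
t: 6.08
eef_pos: [0.6291, 0.1861, 0.1962]
ee_rot: [-3.141, -0.001, 3.062]
wrist_force: [0.4, 0.5, -1.5]
gripper_width: 0.008
```

```bash
python3 snap.py scene p7 180 80 200 150
```

```text
(no output)
```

View pics/p7.png

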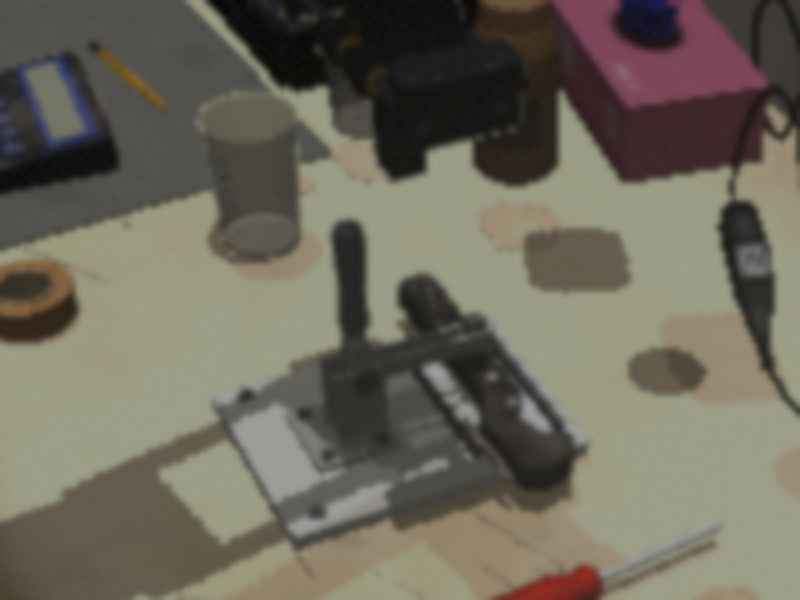

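The fingertips (400,175) are ahead of and above A's handle end (347,230). Descend to z=0.145, then push toward the robot.

Call:
apply_moves(steps=[{"x": 0,"y": 0,"z": -20,"wx": 0,"wy": 0,"wz": 0},{"x": 0,"y": 0,"z": -40,"wx": 0,"wy": 0,"wz": 0},{"x": 0,"y": 0,"z": -51,"wx": 0,"wy": 0,"wz": 0},{"x": -8,"y": 1,"z": -51,"wx": 0,"wy": 0,"wz": 0},{"x": -18,"y": 2,"z": -51,"wx": 0,"wy": 0,"wz": 0}])

```text
t: 6.75
eef_pos: [0.6119, 0.1896, 0.1472]
ee_rot: [3.141, 0.002, 3.064]
wrist_force: [5.9, -0.9, -4.2]
gripper_width: 0.007
```

Call:
apply_moves(steps=[{"x": -10,"y": 1,"z": 0,"wx": 0,"wy": 0,"wz": 0},{"x": -20,"y": 2,"z": 0,"wx": 0,"wy": 0,"wz": 0},{"x": -30,"y": 3,"z": -1,"wx": 0,"wy": 0,"wz": 0},{"x": -40,"y": 3,"z": -4,"wx": 0,"wy": 0,"wz": 0},{"x": -50,"y": 4,"z": -9,"wx": 0,"wy": 0,"wz": 0}])

```text
t: 7.38
eef_pos: [0.5603, 0.1937, 0.1376]
ee_rot: [-3.142, -0.001, 3.064]
wrist_force: [0.2, 0.9, 0.2]
gripper_width: 0.003
```

```bash
python3 snap.py scene p8 180 80 200 150
```

```text
(no output)
```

View pics/p8.png

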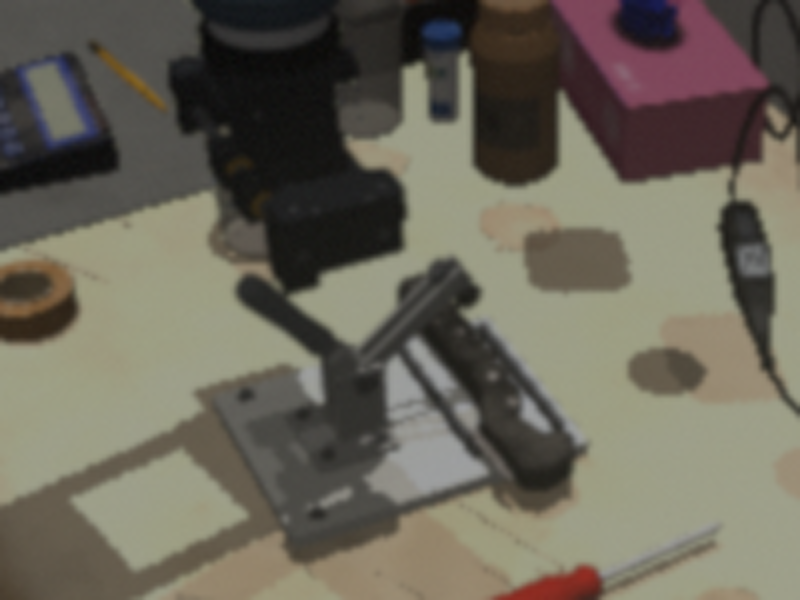

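A has passed over centre: its handle end is at about (245,287), the arm is lifted, and the force is near 0. The predicted open-stop position is (210,327), so it may still be swinging. I'll lift off and look again.

Call:
apply_moves(steps=[{"x": 3,"y": 0,"z": 20,"wx": 0,"wy": 0,"wz": 0},{"x": 3,"y": 0,"z": 50,"wx": 0,"wy": 0,"wz": 0},{"x": 3,"y": 0,"z": 90,"wx": 0,"wy": 0,"wz": 0},{"x": 0,"y": -40,"z": 130,"wx": 0,"wy": 0,"wz": 0},{"x": -10,"y": -90,"z": 150,"wx": 0,"wy": 0,"wz": 0}])

```text
t: 8.05
eef_pos: [0.5518, 0.1033, 0.2899]
ee_rot: [3.142, 0.002, 3.066]
wrist_force: [0.9, -0.8, -0.5]
gripper_width: 0.006
```

Call:
apply_moves(steps=[{"x": -40,"y": -30,"z": 0,"wx": 0,"wy": 0,"wz": 0},{"x": -80,"y": -60,"z": 0,"wx": 0,"wy": 0,"wz": 0},{"x": -120,"y": -90,"z": 0,"wx": 0,"wy": 0,"wz": 0},{"x": -160,"y": -100,"z": 0,"wx": 0,"wy": 0,"wz": 0},{"x": -160,"y": -100,"z": 0,"wx": 0,"wy": 0,"wz": 0}])

```text
t: 8.68
eef_pos: [0.3896, 0.0032, 0.2875]
ee_rot: [-3.141, -0.0, 3.062]
wrist_force: [0.4, -0.3, 0.1]
gripper_width: 0.006
```

```bash
python3 snap.py scene p9 200 80 266 200;python3 snap.py top p9t 190 140 290 140
```

```text
(no output)
```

View pics/p9.png

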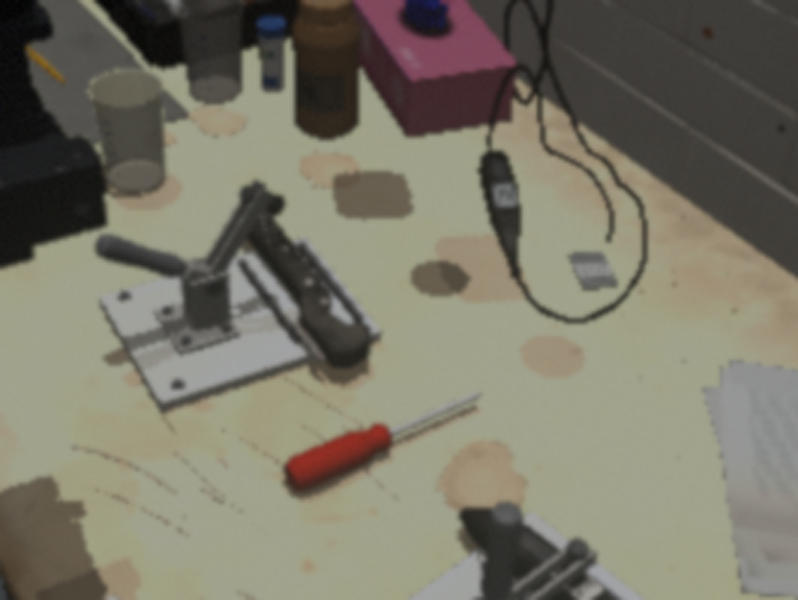

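View pics/p9t.png

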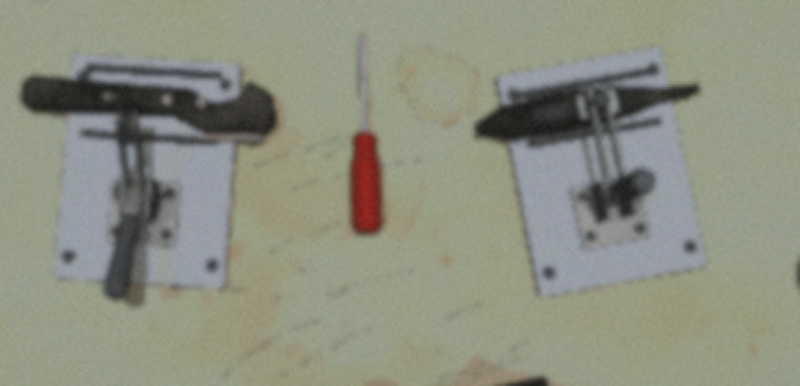

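From the top view, A's handle end is at pixel (232,247), against a predicted (232.1,247.5) at the open stop. B's is at (423,206), against (423.8,205.8) clamped. Both tools still lie in their cradles.

```bash
python3 -c "
from station import r
print(r.hand_in(), r.read_state()['t'])"
```

```text
the job is handed in; nothing more can be done
the job is handed in; nothing more can be done
```

Both clamps are where you asked, and the job is handed in. I closed the tester's clamp (B) first by pushing its handle over centre with the shut fingers. I then pushed the strap cutter's clamp (A) back to its open stop and moved the arm clear, at about 8.7 s of the 42 s allowed.

- **Clamp positions:** in the last top view, A's handle end matched the open-stop prediction and B's matched the clamped prediction, each to about 1 pixel. B's pad sits on the tester.
- **Tools:** both lie in their cradles as they did at the start.
- **Forces:** the wrist force readings, taken at the end of each move call, stayed under about 8 N. They were near 0 after the arm moved away.
- **Problems:** the first three move calls were refused before any motion because every row needs all six keys. One picture of A showed it short of its stop because it was still swinging. The later view showed it fully open.

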